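# Fire the stud setter to seat a register stud

### The job

Seat the brass register stud with the spring-driven stud setter: draw the black knob straight up until the catch holds it, and let go of it. Then press the round button on top of the machine fully down, so that the striker fires and drives the stud home in the bar, and release the button. Leave the ink tin, the squeegee and the paper weight where they are.

Things in the scene. Friction and masses are not known exactly. Their poses are not given: they have to be found in the camera images.
- setter: Stud setter, a grey C-shaped bench press fixed to the table: base 130 x 170 x 20 mm, head 60 (x) by 130 mm (y from -30 to +100), its flat top 135 mm above the table. Origin on the table below the striker's axis, z up. The knob stands over x = y = 0, the button at x = 0, y = +68 mm. An aluminium bar 36 mm wide, 220 mm long lies along x through the throat, top 32 mm high. Its place and yaw vary.
- knob (a point): Black upright pull knob, 28 mm in diameter, 32 mm tall, fixed on the striker rod (16 mm in diameter); slides only up and down. This point is its centre, 171 mm above the table at the start: underside at 155 mm, 15 mm clear above a small bush (140 mm). Pinch it along the machine's x axis, which keeps the fingers off the button (button's boss begins 48 mm from the knob's axis along +y).
- striker (a joint): Height of striker and knob, m: 0 = at the start, resting on the unseated stud; 0.026 = held by the catch; 0.036 = upper stop; -0.006 = fired, stud home. Spring and weight pull down with 10 N at 0, 15 N at the catch, 17 N at the stop, and about 2 N more while passing the catch. To cock it raise it about 31 mm (more than 27, not beyond 36) and let go: it settles on the catch.
- trip (a joint): Travel of the push button in m: 0 = up, 0.008 = fully down on a hard stop. Spring return: about 1 N to start, 4 N at the bottom. With the striker cocked it takes up to 5 N in the first half of the travel, where a force stop of 5 N may halt too early; the sear trips at 5 to 6 mm; press on to the bottom stop (9 N is plenty).
- trip_top (a point): Centre of the top face of the steel push button, 26 mm in diameter, 164 mm above the table when up (12 mm above its dark 40 mm boss). It is pressed straight down and moves down with the button.
- stud (a joint): Depth by which the stud has been driven, in m: 0 = at the start, head 6 mm clear of the bar; 0.006 = home, head seated on the bar. It is a tight fit (25 N).
- stud_top (a point): Centre of the top of the brass stud's head (14 mm in diameter, 3 mm thick) under the striker, 41 mm above the table at the start, 35 mm when home. Two other studs, already seated, are 90 mm either side of it on the bar.
- ink_tin: Bystander: metal ink tin, 72 mm in diameter, 75 mm tall, loose. Origin at the centre of its underside.
- squeegee: Bystander: wooden squeegee block, 110 mm long (y), about 66 mm wide, 22 mm high, lying loose. Origin at its underside.
- paper_weight: Bystander: steel block 50 x 50 x 30 mm with a small 22 mm tall peg on top, loose. Origin at the centre of its underside.
There are look-alikes about, which are no part of the job. What is shaped like the setter but pink is not meant.

How it is judged (in metres and radians):
On the way, in this order (a step that is already met when the one before it is completed fails the run):
1. the striker is drawn up and held by its catch, the hand is off the knob (5 cm or more away), the stud not yet driven (value of joint striker above 0.022 m and distance between the grasp point and knob above 0.05 m and value of joint stud below 0.0015 m), for 0.25 s.
2. the button is pressed fully down (7 mm or more of its 8 mm) and the striker has fired (value of joint trip above 0.007 m and value of joint striker below 0 m), for 0.02 s.
At the end, for the whole second after the job is handed in: The stud is driven home (4.5 mm or more of its 6 mm), the striker is down on it (3 mm or more below its start), and the button is back up (within 1 mm) (value of joint stud above 0.0045 m and value of joint striker below -0.003 m and value of joint trip below 0.001 m); the robot touches nothing.
It fails at once if the ink tin is moved by more than 30 mm (distance of ink_tin from where it was at the start of the episode above 0.03 m).
It fails at once if the squeegee is moved by more than 30 mm (distance of squeegee from where it was at the start of the episode above 0.03 m).
It fails at once if the paper weight is moved by more than 30 mm (distance of paper_weight from where it was at the start of the episode above 0.03 m).
It also fails if it takes over 45 s, if anything falls off the work surface, if the arm or the gripper's body presses on something with over 40 N, if the wrist force passes 120 N, or if a joint passes its speed limit or range.

### The arm

A 6-joint arm with a two-finger parallel gripper is mounted at the origin on the work surface. World frame = base frame: x ahead of the robot, y to its left, z up, the work surface at z = 0. Lengths are in mm, angles in rad, forces in N, time in s.
With the tool pointing down it reaches from about 350 to 875 mm from the base axis. Payload 4.2 kg.
Tool frame: the origin (TCP) lies at the very end of the fingers, on their centre line; the grasp point (between the pads) lies 19 mm behind it; z points along the fingers, y is the line along which they close (so a half turn about z gives the same grasp; the last joint's range is limited). The gripper opens to 85 mm and grips with 20 to 120 N. Pads are 22 mm wide; open, the fingers measure 114 mm over their backs; the gripper's body (76 mm by 85 mm) begins 54 mm behind the grasp point. The pads swing forward as they close: fully open they stand 13 mm farther back than shut.
Start: joints at [0.259, 0.385, 0.008, 0, -1.194, -0.259], TCP at [624.979, 0.025, 231.312] pointing down, gripper open.
Joint ranges: [-3.14, 3.14], [-1.21, 2.06], [-1.07, 1.41], [-3.16, 2.05], [-2.99, -0.16], [-3.1, 3.1]. Speed limits (rad/s): [2.79, 2.79, 3.14, 3.14, 3.14, 3.14].

### API

Orientations are given as a unit quaternion [x, y, z, w].
In Python, from bench import arm gives the robot as it stands. The module is installed in compiled form; this text tells all that it offers.
- The arm moves only by the tool drive_tool, never from a script. Its argument "targets" is a list of rows, each a list of 5 numbers: the closure, from -1 (fully open) to 1 (shut), then the shift along the tool's x, y, z in mm, then the turn about the tool's z in degrees. In form: [[grip, tx, ty, tz, roll], ...]. A call has 1 to 12 rows; each row is the pose to reach, as a shift and turn from the pose commanded when the call began, along the tool's axes at that moment; what a row does not reach only later rows make up. A row lasts 1/10 s, in which the tool goes at most 50 mm and 8.59 degrees, less where a joint would pass 70% of its speed; a pose out of reach is approached as far as the arm can. A call with a gripper value outside its range is refused whole. The fingers move at their own pace and stop on an object; the grip force is fixed at half the most. Time passes only in rows, so rows that repeat a pose let the fingers close. It gives the time, the measured TCP pose, the force, the opening and the grip force at its end, in the units of the state.
- arm.read_state(): the state, without advancing time (a new reading comes with each control period).
- arm.get_image(name): name is "scene" or "side" or "wrist"; returns the picture (420x560x3 uint8, blue, green, red); there is no depth.
- arm.camera_params(name): a dict with "fov_y" (degrees; the focal length in pixels is half the picture's height over the tangent of half this angle, whatever the lens; pixels are square), "cx", "cy" (the principal point, pixels), "rvec" (rotation vector, rad) and "tvec" (3), from world to camera coordinates, as OpenCV has them; the wrist camera has in their place "tool_from_camera" (4x4, takes a point from camera to tool coordinates, whose origin is the TCP and whose axes are the flange's). Camera axes: x right, y down, z forward; pixel columns grow to the right and rows downward; lengths in mm; the calibration is good to about 2 mm. A picture is of the moment at which its call begins: read the wrist's pose just before it. camera_params takes no time and is no camera call.
- arm.job_done(): hands the job in; it is judged then, once.
The state is a dict: "clock": time; "joints": joint angles; "joint_vel": joint speeds; "joint_efforts": joint torques, N m; "position": TCP position; "ee_rot": TCP orientation; "contact_force": force on the tool from outside, world axes, zero at the start; "wrist_torque": the same for the moment, N m; "gripper_width": finger opening in mm; "grasp_force": force on a finger pad.
Only numpy, scipy, OpenCV 4.12 (cv2) and the standard library are available. Lean on these libraries where they do the work, as an engineer would, in place of code of your own. Each camera call takes 0.05 s, during which the arm holds its last target. There are 200 camera calls.

## Working session

There is one attempt and no reset: what is moved stays moved. The work goes in short steps, Python scripts to look and compute and a tool call to move; the robot and the scene stay as the last step left them, time stands still between calls to the robot, and variables do not carry over. Pictures are saved under pics/ and viewed, at most 10 in all, crops included, and the job is handed in when it is done.

Besides the shell and the picture viewer there is one more tool, called after "Call:" as a command line: name --pt "numbers of a row" for each row, then --argument value for the rest. drive_tool: Moves the arm, as the interface text tells. Its arguments: {"type":"object","properties":{"targets":{"type":"array","items":{"type":"array","items":{"type":"number"}}}},"required":["targets"]}

```bash
mkdir -p pics; python3 - <<'E'
from bench import arm
import cv2
for n in ("scene","side"):
    cv2.imwrite(f"pics/{n}0.png",arm.get_image(n)); print(n,arm.camera_params(n))
print(arm.camera_params("wrist")); s=arm.read_state(); print(s)
E
```

```text
scene {'fov_y': 49.919897420321846, 'cx': 275.9367464618957, 'cy': 212.95322862894696, 'rvec': array([ 1.60456118,  1.99185027, -0.80340659]), 'tvec': array([  69.65034635, -341.29625454, 1308.09513628])}
side {'fov_y': 46.71209311601883, 'cx': 275.6258575391686, 'cy': 209.58527916706177, 'rvec': array([ 0.60687593, -2.56846688,  1.28778772]), 'tvec': array([ 527.91169746,  232.5369623 , 1040.52402392])}
{'fov_y': 60.05117081513647, 'cx': 281.2782721950713, 'cy': 213.5213657167607, 'tool_from_camera': array([[ 2.61806801e-04, -9.64205081e-01, -2.65157487e-01,
         6.65596809e+01],
       [ 9.99999816e-01,  3.97488640e-04, -4.58044067e-04,
         6.07568679e-01],
       [ 5.47045506e-04, -2.65157318e-01,  9.64205008e-01,
        -1.42948372e+02],
       [ 0.00000000e+00,  0.00000000e+00,  0.00000000e+00,
         1.00000000e+00]])}
{'clock': 0.1, 'joints': array([ 2.58590000e-01,  3.85468336e-01,  6.81410888e-03, -4.06408994e-04,
       -1.19401601e+00, -2.58609379e-01]), 'joint_vel': array([ 3.36630449e-06, -3.03275388e-03,  2.23565428e-03,  2.63198549e-03,
       -1.37910699e-03,  8.84327706e-04]), 'joint_efforts': array([-2.41840362e-04, -3.93318665e+01,  1.88929778e+01,  4.19793829e+00,
       -2.58899068e-03, -3.31562532e-06]), 'position': array([6.24499153e+02, 8.26795254e-03, 2.30362259e+02]), 'ee_rot': array([-7.07046612e-01,  7.07166299e-01,  6.34344117e-04, -7.14961447e-04]), 'contact_force': array([ 0.1144697 , -0.05192898,  0.46070382]), 'wrist_torque': array([-0.0074907 ,  0.02030678,  0.00758873]), 'grasp_force': 0.0, 'gripper_width': 85.28513057402074}
```

View pics/scene0.png

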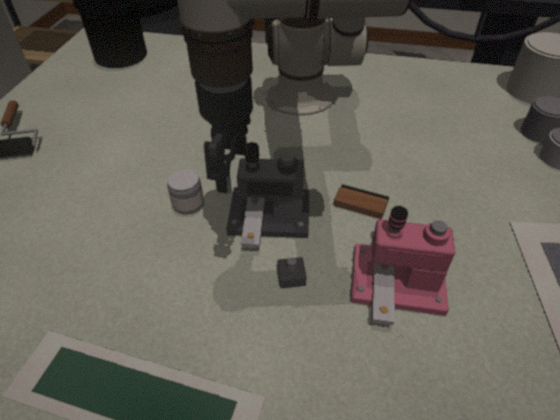

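View pics/side0.png

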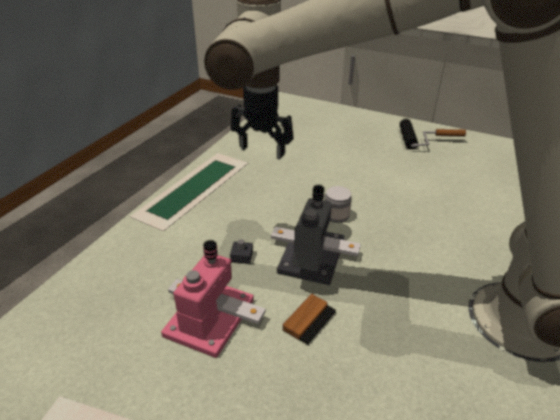

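The scene view shows the grey setter with its knob at about (252,153) and button at (289,159). In the side view they are at (318,193) and (311,211). The pink look-alike is on the right in the scene view, the tin at (186,190), the weight at (291,271) and the squeegee at (361,200).

```bash
cat > h.py <<'E'
import numpy as np, cv2
from bench import arm
from scipy.spatial.transform import Rotation as R
def ray(p,n,pose=None):
    c=arm.camera_params(n); f=210/np.tan(np.radians(c["fov_y"]/2))
    d=np.array([(p[0]-c["cx"])/f,(p[1]-c["cy"])/f,1])
    if n=="wrist":
        T=c["tool_from_camera"]; Q=R.from_quat(pose[1]).as_matrix()
        return Q@T[:3,3]+pose[0], Q@T[:3,:3]@d
    M=cv2.Rodrigues(c["rvec"])[0]; return -M.T@c["tvec"], M.T@d
def tri(*rs):
    A=0;b=0
    for o,d in rs:
        d=d/np.linalg.norm(d); P=np.eye(3)-np.outer(d,d); A=A+P;b=b+P@o
    x=np.linalg.solve(A,b)
    return x.round(1),[round(float(np.linalg.norm(np.cross(x-o,d/np.linalg.norm(d)))),1) for o,d in rs]
def atz(r,z): o,d=r; return (o+d*(z-o[2])/d[2]).round(1)
E
python3 - <<'E'
from h import *
for n,a,b in (("knob",(252,153),(318,193)),("button",(289,159),(311,211)),("tin",(185,178),(339,194)),("stud near",(250,237),(280,232))):
    print(n,tri(ray(a,"scene"),ray(b,"side")))
for n,p in (("tinbase",(187,205)),("weight",(291,280)),("squeeg",(361,205))): print(n,atz(ray(p,"scene"),0))
E
```

```text
knob (array([485.7,  -8.6, 169.4]), [0.0, 0.0])
button (array([476.5,  59.4, 162.8]), [3.8, 3.8])
tin (array([ 482.8, -160.4,   73.5]), [0.8, 0.8])
stud near (array([576. ,   3.8,  29.2]), [0.0, 0.0])
tinbase [ 491.  -165.3    0. ]
weight [640.3 100.3   0. ]
squeeg [410.8 212.9   0. ]
```

Call:
drive_tool --pt "-1 10 35 -10 -4" --pt "-1 20 70 -20 -8" --pt "-1 30 100 -30 -8" --pt "-1 30 100 -30 -8" --pt "-1 30 100 -30 -8"

```text
clock: 0.6
position: [524.8, -30.1, 261.7]
ee_rot: [0.755, -0.656, 0.0, -0.001]
contact_force: [0.1, 0.1, -0.4]
gripper_width: 85.2
grasp_force: 0.0
```

```bash
cat > snap.py <<'E'
import sys,json
from h import *
s=arm.read_state(); im=arm.get_image("wrist"); cv2.imwrite(f"pics/{sys.argv[1]}.png",im)
json.dump([s["position"].tolist(),s["ee_rot"].tolist()],open(sys.argv[1]+".json","w")); print(s["clock"],s["position"],s["ee_rot"])
E
python3 snap.py w1
```

```text
0.6 [524.7753968  -30.05029311 261.72993893] [ 7.54620957e-01 -6.56160675e-01  2.86818645e-04 -5.46325584e-04]
```

Call:
drive_tool --pt "-1 -6 30 0 0" --pt "-1 -12 60 0 0" --pt "-1 -12 70 0 0" --pt "-1 -12 70 0 0" --pt "-1 -12 70 0 0"

```text
clock: 1.15
position: [455.2, -27.6, 261.2]
ee_rot: [0.755, -0.656, 0.0, -0.0]
contact_force: [-0.4, 0.8, 0.5]
gripper_width: 85.3
grasp_force: 0.0
```

```bash
python3 snap.py w2
```

```text
1.15 [455.18580203 -27.55932986 261.23836615] [ 7.54810152e-01 -6.55943276e-01  2.19659917e-04 -7.09291916e-05]
```

View pics/w1.png

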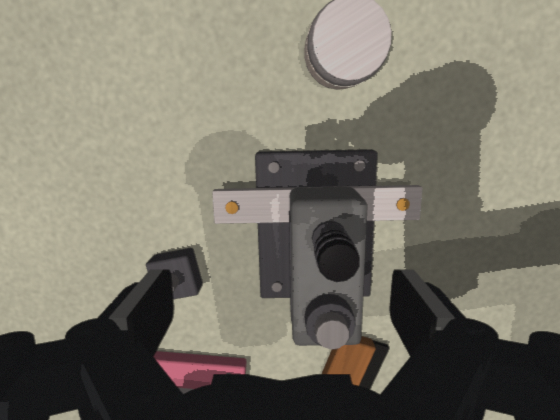

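View pics/w2.png

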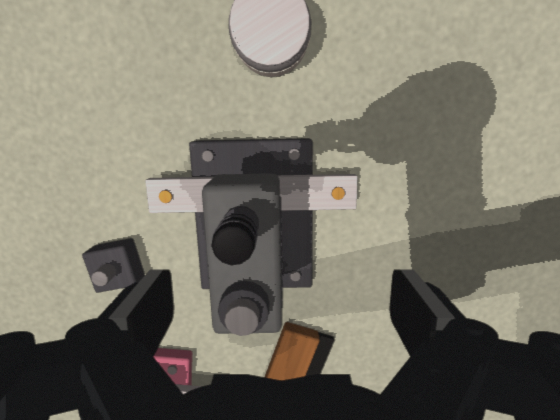

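In w1 the knob top is at (340,262) and the button top at (332,335). In w2 they are at (234,243) and (241,317). The bar's seated studs lie almost parallel to the image's x axis.

```bash
python3 - <<'E'
from h import *
import json
P=[json.load(open(f"w{i}.json")) for i in (1,2)]
T={}
for n,a,b in (("knob",(340,262),(234,243)),("button",(332,335),(241,317)),("sA",(232,208),(166,197)),("sB",(403,204),(338,193))):
    T[n]=tri(ray(a,"wrist",P[0]),ray(b,"wrist",P[1])); print(n,T[n])
k,b,A,B=[T[n][0] for n in T]
print("yaw btn",np.degrees(np.arctan2(-(b-k)[0],(b-k)[1])),"bar",np.degrees(np.arctan2(*(A-B)[[1,0]])), "bar mid",(A+B)/2)
Q=R.from_quat(P[1][1]).as_matrix()
for n,v in T.items(): print(n,"in tool",(Q.T@(v[0]-P[1][0])).round(1))
print("closing axis",Q[:,1])
E
```

```text
knob (array([482.9,  -9.6, 185. ]), [0.5, 0.5])
button (array([473.5,  56.5, 164.6]), [1.5, 1.5])
sA (array([572.3,   6.9,  32. ]), [0.0, 0.0])
sB (array([394.7, -23. ,  34. ]), [0.1, 0.1])
yaw btn 8.093693263835524 bar 9.556463979192973 bar mid [483.5   -8.05  33.  ]
knob in tool [-13.9 -29.9  76.2]
button in tool [-80.7 -29.8  96.6]
sA in tool [ -17.8 -120.7  229.3]
sB in tool [-13.   59.3 227.2]
closing axis [-9.90225256e-01 -1.39476828e-01 -3.95245038e-04]
```

Call:
drive_tool --pt "-1 -14 -30 0 -1" --pt "-1 -14 -30 30 -1" --pt "-1 -14 -30 60 -1" --pt "-1 -14 -30 90 -1" --pt "-1 -14 -30 109 -1" --pt "-1 -14 -30 109 -1" --pt "-1 -14 -30 109 -1"

```text
clock: 1.9
position: [482.9, -9.8, 152.4]
ee_rot: [0.76, -0.649, 0.0, 0.0]
contact_force: [-0.4, 0.3, 0.1]
gripper_width: 85.2
grasp_force: 0.0
```

Call:
drive_tool --pt "1 0 0 0 0" --pt "1 0 0 0 0" --pt "1 0 0 0 0" --pt "1 0 0 0 0" --pt "1 0 0 0 0" --pt "1 0 0 0 0" --pt "1 0 0 0 0" --pt "1 0 0 0 0"

```text
clock: 2.7
position: [484.5, -9.3, 153.7]
ee_rot: [0.761, -0.649, 0.002, -0.002]
contact_force: [5.2, 0.0, -0.4]
gripper_width: 26.6
grasp_force: 59.1
```

Call:
drive_tool --pt "1 0 -2 -5 0" --pt "1 0 -2 -10 0" --pt "1 0 -2 -15 0" --pt "1 0 -2 -20 0" --pt "1 0 -2 -25 0" --pt "1 0 -2 -29 0" --pt "1 0 -2 -32 0" --pt "1 0 -2 -32 0" --pt "1 0 -2 -32 0" --pt "1 0 -2 -32 0"

```text
clock: 3.7
position: [484.4, -9.3, 182.2]
ee_rot: [0.76, -0.65, 0.0, -0.001]
contact_force: [8.4, -3.1, -14.8]
gripper_width: 26.4
grasp_force: 59.8
```

Call:
drive_tool --pt "1 0 0 -1.5 0" --pt "1 0 0 -3 0" --pt "1 0 0 -3 0" --pt "1 0 0 -3 0"

```text
clock: 4.1
position: [484.4, -9.3, 185.1]
ee_rot: [0.76, -0.65, 0.0, -0.001]
contact_force: [8.4, -1.6, -15.5]
gripper_width: 26.7
grasp_force: 59.9
```

Call:
drive_tool --pt "1 0 0 2 0" --pt "1 0 0 4 0" --pt "1 0 0 6 0" --pt "1 0 0 6 0" --pt "1 0 0 6 0"

```text
clock: 4.6
position: [484.4, -9.3, 179.7]
ee_rot: [0.76, -0.65, 0.0, -0.001]
contact_force: [7.9, -0.9, -11.3]
gripper_width: 26.4
grasp_force: 60.4
```

Call:
drive_tool --pt "1 0 0 1 0" --pt "1 0 0 1.5 0" --pt "1 0 0 1.5 0" --pt "1 0 0 1.5 0"

```text
clock: 5.0
position: [484.4, -9.3, 179.6]
ee_rot: [0.76, -0.649, 0.0, -0.001]
contact_force: [5.7, -0.7, -7.4]
gripper_width: 26.5
grasp_force: 60.7
```

The height stayed at 179.6 while the load dropped, so the catch holds. I'll open the fingers and go up.

Call:
drive_tool --pt "-1 0 0 0 0" --pt "-1 0 0 0 0" --pt "-1 0 0 0 0" --pt "-1 0 0 0 0" --pt "-1 0 0 0 0" --pt "-1 0 0 -30 0" --pt "-1 0 0 -60 0" --pt "-1 0 0 -85 0" --pt "-1 0 0 -85 0" --pt "-1 0 0 -85 0"

```text
clock: 6.0
position: [483.5, -9.4, 265.0]
ee_rot: [0.76, -0.65, 0.0, -0.0]
contact_force: [0.3, -0.1, -1.0]
gripper_width: 85.8
grasp_force: 0.0
```

```bash
python3 snap.py w3
```

```text
6.0 [483.53743745  -9.35743552 265.02327889] [ 7.60351279e-01 -6.49511881e-01  3.54171707e-06 -4.98813554e-04]
```

View pics/w3.png

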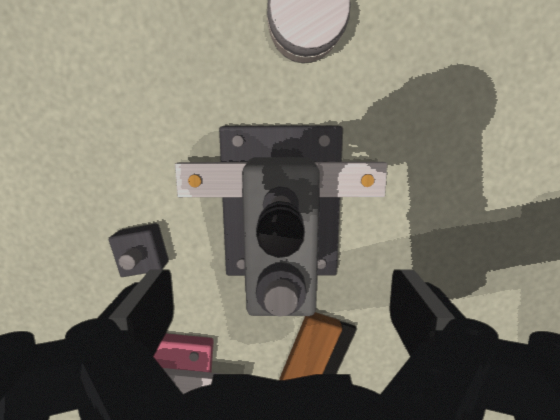

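w3 shows the knob top at (280,231) and the button top at (281,294). I'll check the knob's height and the button's place in tool axes.

```bash
python3 - <<'E'
from h import *
import json
p=json.load(open("w3.json"));Q=R.from_quat(p[1]).as_matrix()
r=ray((280,231),"wrist",p)
for z in (185,211): print("knob at",z,atz(r,z))
for z in (164.5,): 
    b=atz(ray((281,294),"wrist",p),z); print("btn",b,(Q.T@(b-p[0])).round(1))
E
```

```text
knob at 185 [483.   -2.8 185. ]
knob at 211 [484.2 -11.2 211. ]
btn [473.7  52.2 164.5] [-62.3   0.2 100.6]
```

Call:
drive_tool --pt "1 -30 0 0 0" --pt "1 -67 0 0 0" --pt "1 -67 0 0 0" --pt "1 -67 0 0 0" --pt "1 -67 0 0 0" --pt "1 -67 0 30 0" --pt "1 -67 0 60 0" --pt "1 -67 0 85 0" --pt "1 -67 0 90 0" --pt "1 -67 0 90 0" --pt "1 -67 0 90 0"

```text
clock: 7.15
position: [474.3, 56.6, 176.0]
ee_rot: [0.76, -0.65, 0.001, -0.001]
contact_force: [-0.4, 0.1, -0.5]
gripper_width: -0.0
grasp_force: 0.0
```

Call:
drive_tool --pt "1 0 0 4 0" --pt "1 0 0 8 0" --pt "1 0 0 11 0" --pt "1 0 0 13 0" --pt "1 0 0 13 0" --pt "1 0 0 13 0"

```text
clock: 7.75
position: [473.4, 56.8, 162.0]
ee_rot: [0.76, -0.649, 0.0, -0.0]
contact_force: [-0.3, 0.5, 2.4]
gripper_width: -0.0
grasp_force: 1.1
```

Contact is made at about the expected height of 164, so I press on.

Call:
drive_tool --pt "1 0 0 2 0" --pt "1 0 0 4 0" --pt "1 0 0 6 0" --pt "1 0 0 7.5 0" --pt "1 0 0 8.5 0" --pt "1 0 0 8.5 0" --pt "1 0 0 8.5 0"

```text
clock: 8.45
position: [473.7, 56.7, 155.9]
ee_rot: [0.761, -0.649, 0.001, -0.0]
contact_force: [-6.2, 0.9, 17.1]
gripper_width: -0.2
grasp_force: 8.7
```

Call:
drive_tool --pt "1 0 0 -5 0" --pt "1 0 0 -15 0" --pt "1 0 0 -40 0" --pt "1 0 0 -80 0" --pt "1 0 0 -115 0" --pt "1 67 0 -115 0" --pt "1 67 0 -115 0" --pt "1 67 0 -115 0" --pt "1 67 0 -115 0"

```text
clock: 9.35
position: [483.5, -9.6, 267.9]
ee_rot: [0.76, -0.65, -0.0, 0.0]
contact_force: [0.1, 1.1, -0.4]
gripper_width: 0.0
grasp_force: 0.0
```

```bash
python3 snap.py w4
```

```text
9.35 [483.49971794  -9.62860377 267.89959037] [ 7.60052777e-01 -6.49861195e-01 -3.76040025e-04  2.51535715e-04]
```

View pics/w4.png

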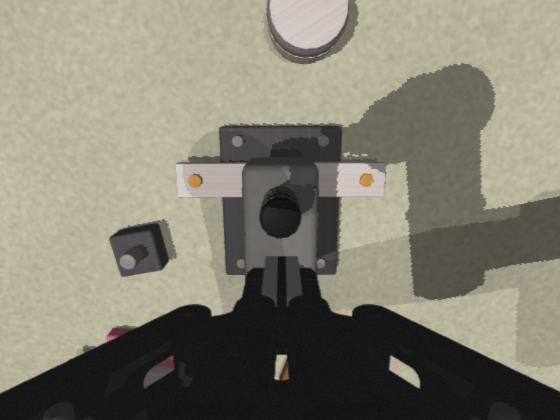

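w4 shows the knob top dropped to (280,216). I'll check the height it implies on the knob's axis.

```bash
python3 - <<'E'
from h import *
import json
for n,px in (("w3",(280,231)),("w4",(280,216))):
    p=json.load(open(n+".json")); o,d=ray(px,"wrist",p); print(n,(o+d*(-10-o[1])/d[1]).round(1))
cv2.imwrite("pics/side1.png",cv2.resize(arm.get_image("side")[160:290,250:390],None,fx=4,fy=4,interpolation=cv2.INTER_CUBIC))
E
```

```text
w3 [484.  -10.  207.2]
w4 [483.9 -10.  177. ]
```

View pics/side1.png

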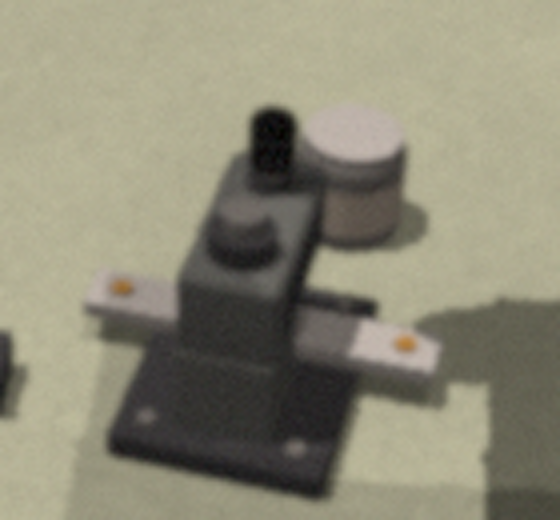

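The knob fell about 30 mm, so it now sits below its start height and close to the bush. The button is up and the arm is clear.

```bash
python3 -c "
from bench import arm
print(arm.job_done())"
```

```text
the job is handed in; nothing more can be done
None
```

I cocked the striker on its catch, then fired it with a full press of the button and released it; the camera shows the knob about 30 mm lower (26 mm catch to 6 mm below start would be 32), which fits a seated stud though I couldn't see the stud itself, and the job is handed in with no verdict returned.

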